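Pin the clamp bar of a jar shaker with its ball-lock pin

ROBOT

A 6-joint arm with a two-finger parallel gripper is mounted at the origin on the work surface; the furniture and walls round the work are solid. World frame = base frame: x ahead of the robot, y to its left, z up, the work surface at z = 0. Lengths are in m, angles in rad, forces in N, time in s.
With the tool pointing down it reaches from about 0.275 to 1 m from the base axis. Payload 8.4 kg.
Tool frame: the origin (TCP) lies on the centre line of the jaws, within the pads' length; the fingertips stand 17 mm ahead of it and the grasp point (between the pads) lies 2 mm behind it (bot.tcp_to_tips is the z of the fingertips in the tool frame, in m); z points along the fingers, y is the line along which they close (so a half turn about z gives the same grasp; the last joint's range is limited). The gripper opens to 85 mm and grips with 20 to 120 N. Pads are 22 mm wide; open, the fingers measure 114 mm over their backs; the gripper's body (76 mm by 85 mm) begins 54 mm behind the grasp point. The pads swing forward as they close: fully open they stand 13 mm farther back than shut.
Start: joints at [1.249, 0.353, 1.633, -0, 1.155, -0.002], TCP at [0.196, 0.593, 0.248] pointing down, gripper open.
Joint ranges: [-2.63, 2.63], [-0.92, 2.1], [0.06, 2.66], [-1.3, 4.44], [0, 2.69], [-3.02, 3.02]. Speed limits (rad/s): [2.22, 2.22, 2.79, 3.14, 3.14, 3.14].

INTERFACE

Orientations are given as a unit quaternion [x, y, z, w].
In Python, from workcell import bot, hand, kinematics, get_obs, vision, hand_in gives the robot as it stands. The module is installed in compiled form; this text tells all that it offers. Calls block until the motion is done:
- bot.reach(position, orientation): joint-space move of the TCP to a pose.
- bot.servo_line(position, ori=None, velocity=0.15): straight line of the TCP; ori=None keeps the orientation; velocity is the mean speed in m/s.
- bot.goto_joints(angles): joint-space move.
- hand.move_gripper(opening, strength=None): finger opening in m; strength is the grip in N (None keeps the last); returns when the fingers have stopped.
- bot.dwell(seconds).
- kinematics.solve_ik(position, orientation): joint angles nearest the present ones, or None.
- get_obs(): the state.
- vision.read_camera(name): name is "side" or "top"; returns a dict with "frame" (400x640x3 uint8, red, green, blue), "intrinsics" (3x3 intrinsics, pixels), "dist" ([k1, k2, p1, p2, k3] as OpenCV has them; the pictures are not rectified), "view" (4x4, takes a point from world to camera coordinates). Camera axes: x right, y down, z forward; pixel columns grow to the right and rows downward; lengths in m; the calibration is good to about 2 mm. A picture is of the moment at which its call begins. There is no depth.
A pose or a line that the arm cannot do raises bot.IKError and nothing moves.
- hand_in(): hands the job in; it is judged then, once.
The state is a dict: "time_s": time; "joint_pos": joint angles; "joint_vel": joint speeds; "joint_efforts": joint torques, N m; "position": TCP position; "orientation": TCP orientation; "wrist_force": force on the tool from outside, world axes, zero at the start; "ft_torque": the same for the moment, N m; "gripper_width": finger opening in m; "grip_force": force on a finger pad.
Only numpy, scipy, OpenCV 4.12 (cv2) and the standard library are available. Lean on these libraries where they do the work, as an engineer would, in place of code of your own. Each camera call takes 0.05 s, during which the arm holds its last target. There are 200 camera calls.

TASK

Clamp the glaze jar in the shaker: swing the clamp bar down by its black handle until its rubber pad bears on the jar lid and the eye of the bar lies in the slot between the two ears of the front post. Then take the ball-lock pin from its saddle, hold its thumb button in, push it through ears and eye until its sprung collar is pressed home against the ear, and let go so that the button springs out and the balls lock it. Do not force the pin (a skilled hand never pushes harder than about 2.5 kg), keep the jar upright on its mat and leave the other things on the bench alone.

Things in the scene. Friction and masses are not known exactly. Their poses are not given: they have to be found in the camera images.
- shaker: bench jar shaker: grey housing, fixed, 200 x 280 x 34 mm, dial on its front (-x) side; over its right part a shaking deck with a rubber mat (top z = 49 mm), hinge post and front post. Origin on the worktop under the middle of the deck's stroke; x from front post to hinge post, z up. The deck, with all it carries, stopped anywhere within 12 mm of mid-stroke along y (not measured) and stands firm.
- bore_mouth (a point): centre of the front post's bore on the outer face of its entry ear at mid-stroke: (-65, 16, 175) mm in the shaker's frame. The true one is up to 12 mm off along y (deck) and 3.5 mm in z (post height, set by a screw): feel for it. The pin goes in towards -y; its origin is here when home. Two steel ears 8 mm thick, 16 mm slot, 17 mm bores, 42 mm wide, tops 21 mm above the axis.
- hinge (a point): clamp bar's hinge axis, mid width, with the deck at mid-stroke: (65, 0, 175) mm in the shaker's frame; the axis runs along y, so x and z are exact.
- clamp_bar (a joint): clamp bar angle, rad: 0 = level; grows as it opens upward (starts 0.55 to 0.9; stops -0.04, 1.1). A stiff hinge (0.17 N m) holds it. Its sprung pad (1.2 N/mm) meets the jar lid at about 0.06; pushed to 0 or below and let go, it springs back to at most 0.03. Its eye, 130 mm from the hinge (17.4 mm hole, 14 mm thick), is then a few mm off the ears' bores; the pin's nose draws it into line.
- handle_level (a point): middle of the bar's black side handle when the bar is level and the deck at mid-stroke: a 16 mm dia. grip, 62 mm long along y, 175 mm from the hinge axis, sticking out to -y of the bar's end; (-110, -45, 175) mm in the shaker's frame, true y up to 12 mm off. Pinched from above across the shaker's x, it turns between the finger pads as the bar swings; a few newtons move the bar.
- pin: ball-lock pin, steel and aluminium, 0.13 to 0.2 kg; origin on its axis at the hard end of its collar's travel, axis along its own y (parallel to the shaker's y at the start), nose towards -y. From nose to button, y in mm: taper -63 (4 dia.) to -43, shank -43 to 0 (16 dia.), sprung collar -4 to 8 (24 dia.), neck 8 to 40 (10 dia.), flange 40 to 46, button 58 to 66.
- pin_flange (a point): centre of the neck-side face of the pin's round finger flange (52 mm dia., 6 mm thick, 40 mm behind its origin). To press the button as a hand does: from above, one finger on this face above the neck, the other on the button, closing along the pin's axis, fingertips 9 mm above the axis.
- pin_balls (a point): on the pin's axis between its two locking balls (one on the +x, one on the -x side), 37.5 mm ahead of its origin. Button out, they stand 3 mm out of the shank and do not pass a bore; held in, they are flush. They come free behind the far ear when the collar is pressed back by 1.5 to 4 mm against the entry ear.
- pin_collar_face (a point): front face of the pin's sprung collar (24 mm dia.): 4 mm ahead of the pin's origin when free, level with it when fully pressed back; spring 2 N at the start, 6 N pressed back, then a hard stop. It bears on the entry ear and afterwards keeps the locked pin from rattling.
- button_face (a point): centre of the outer face of the pin's round thumb button, 40 mm dia., 8 mm thick; 66 mm behind the pin's origin, 60 mm when pressed (20 mm from here to the flange's far face).
- pin_button (a joint): travel of the thumb button, m: 0 = out (balls out), 0.006 = fully in (balls in); spring 4 N at the start, 12 N fully in. From 0.0045 on the balls pass the bores. While the balls are inside a bore it cannot come out.
- saddle (a point): where the pin's origin lies when parked, give or take 4 mm along y: over the left part of the housing, two notched steel plates carry it level under neck and shank, 34 mm wide, reaching 4 mm above its axis (plates 20 mm to +y and 24 mm to -y of here). Lift the pin straight up.
- jar: lidded glass jar, 71 mm dia., 102 mm high, 0.3 to 0.5 kg, loose on the rubber mat of the deck under the clamp bar; origin under its centre.
- cup: small lidded grey cup, 74 mm dia., 77 mm high, bystander; origin under its centre.
- tile_a: pale glazed test tile 75 x 40 x 8 mm, bystander; origin under its centre.
- brush: round glaze brush 248 mm long, lying, bystander; origin under its centre.
Mind the look-alikes: they are no part of the job. What is shaped like the jar but purple is not meant.

How it is judged:
By the outcome, as a careful person would: the job done as asked, in the order asked, and still so for the second after the job is handed in, with the robot touching nothing.
It also fails if it takes over 72 s, if anything falls off the work surface, if the arm or the gripper's body presses on something with over 40 N, if the wrist force passes 120 N, or if a joint passes its speed limit or range.

## Working session

There is one attempt and no reset: what is moved stays moved. The work goes in short steps, each a Python script; the robot and the scene stay as the last script left them, time stands still between calls to the robot, and variables do not carry over. Pictures are saved under pics/ and viewed, at most 13 in all, crops included, and the job is handed in when it is done.

```bash
mkdir -p pics
python3 - <<'E'
from workcell import bot, vision, get_obs
import cv2,numpy as np
for n in("side","top"):
    r=vision.read_camera(n); cv2.imwrite(f"pics/{n}0.png",cv2.resize(r["frame"][:,:,::-1],(800,500),interpolation=cv2.INTER_CUBIC))
    np.savez(f"{n}0.npz",**r); print(n,r["intrinsics"].round(1).tolist(),r["dist"],r["view"].round(3).tolist())
print(get_obs(),bot.tcp_to_tips)
E
```

```text
side [[516.7, 0.0, 314.0], [0.0, 516.7, 196.6], [0.0, 0.0, 1.0]] [-0.10594392  0.          0.          0.          0.        ] [[0.818, -0.575, -0.009, -0.3], [-0.273, -0.374, -0.886, 0.24], [0.506, 0.728, -0.463, 0.998], [0.0, 0.0, 0.0, 1.0]]
top [[370.2, 0.0, 322.1], [0.0, 370.2, 198.8], [0.0, 0.0, 1.0]] [0.0239716 0.        0.        0.        0.       ] [[-0.061, -0.998, -0.007, 0.095], [-0.971, 0.061, -0.23, 0.415], [0.23, -0.007, -0.973, 0.964], [0.0, 0.0, 0.0, 1.0]]
{'time_s': 0.1, 'joint_pos': array([ 1.24861035e+00,  3.53578914e-01,  1.63403353e+00,  1.33819930e-05,
        1.15521756e+00, -2.39840653e-03]), 'joint_vel': array([ 0.0010113 , -0.00324103, -0.00166496, -0.00014933, -0.00014891,
        0.0010534 ]), 'joint_efforts': array([-1.24729202e-03, -6.06352901e+01, -3.42818177e+01, -1.20009304e-04,
        3.86821164e-03, -5.52002177e-05]), 'position': array([0.1963477 , 0.59293909, 0.24764796]), 'orientation': array([ 1.59215989e-01,  9.87243580e-01, -6.09556982e-04, -1.06005414e-04]), 'wrist_force': array([ 1.2750275 , -0.11066775, -0.69035707]), 'ft_torque': array([-0.05421937, -0.02255828, -0.00746428]), 'grip_force': 0.0, 'gripper_width': 0.08542363791192385} 0.017
```

View pics/side0.png

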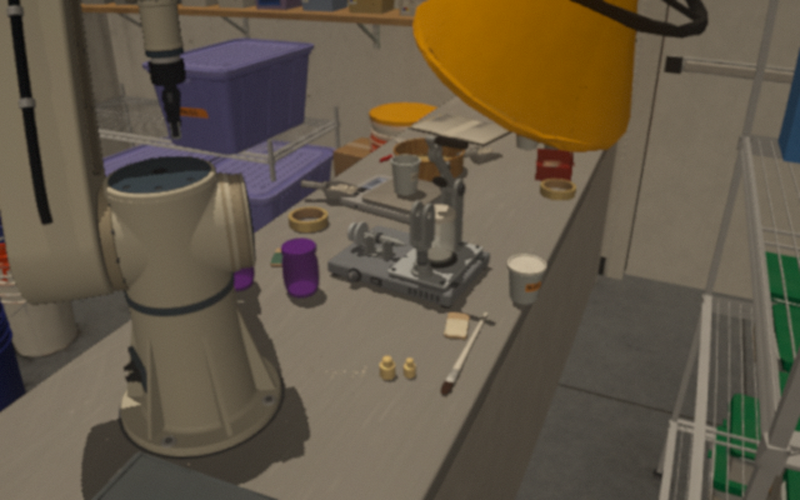

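View pics/top0.png

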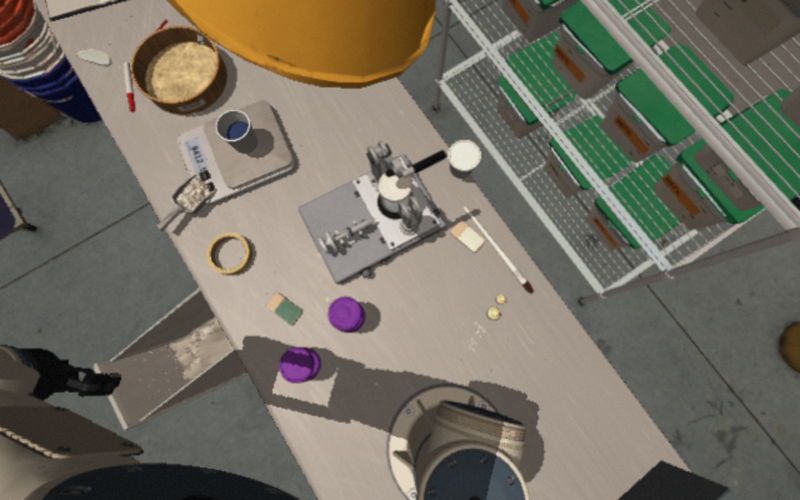

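The side view shows the shaker at about (410,260) and the top view at about (375,220), both at 800-px scale. A black handle is at (430,162) in the top view and the pin sits in its saddle at (345,240). Next I'll enlarge both.

Run:
```python
import cv2,numpy as np
def crop(n,u0,v0,w,h,s):
    f=np.load(f"{n}0.npz")["frame"][v0:v0+h,u0:u0+w,::-1]
    f=cv2.resize(f,None,fx=s,fy=s,interpolation=cv2.INTER_CUBIC)
    for u in range(0,w,10): cv2.putText(f,str(u0+u),(u*s,8),0,.3,(0,255,255)); cv2.line(f,(u*s,10),(u*s,14),(0,255,255))
    for v in range(0,h,10): cv2.putText(f,str(v0+v),(0,v*s+4),0,.3,(0,255,255))
    cv2.imwrite(f"pics/{n}c.png",f)
crop("top",232,108,160,120,5); crop("side",236,105,160,140,4)
```

```text
(no output)
```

View pics/topc.png

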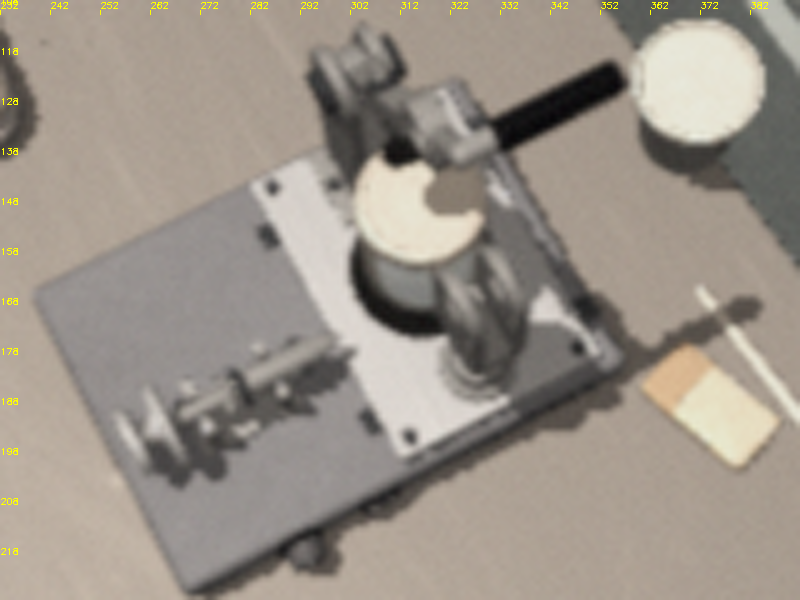

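View pics/sidec.png

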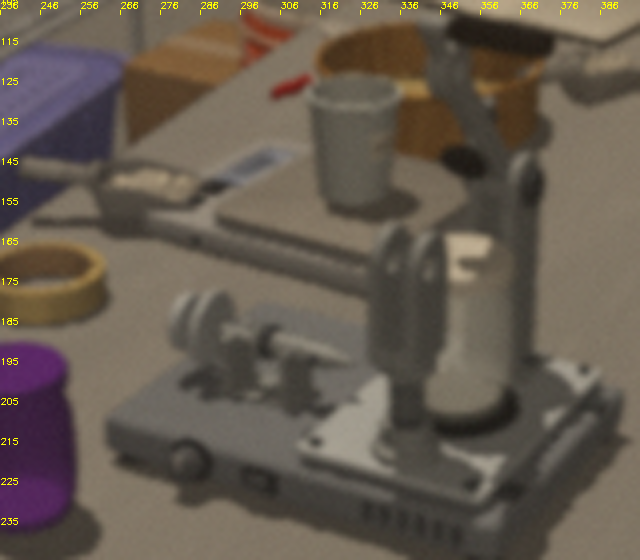

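Top crop: housing corners are at crop px (35,290), (190,590) and (620,360), the pin runs from button (135,445) to nose (352,350), and the handle from (500,135) to (620,80). Side crop: button (183,318), collar (268,340), nose (350,360), ear tops (395,228) and (432,238), handle (450,35) to (550,45). The white disc beside the handle is the cup. Now I'll triangulate.

```bash
cat > cam.py <<'E'
import numpy as np,cv2
C={n:dict(np.load(f"{n}0.npz")) for n in("top","side")}
CR={"top":(232,108,5),"side":(236,105,4)}
def ray(n,p,crop=True):
    c=C[n]
    if crop: u0,v0,s=CR[n]; p=(u0+(p[0]+.5)/s-.5,v0+(p[1]+.5)/s-.5)
    q=cv2.undistortPoints(np.array([[p]],float),c["intrinsics"],c["dist"])[0,0]
    R,t=c["view"][:3,:3],c["view"][:3,3]
    d=R.T@[q[0],q[1],1]; return -R.T@t,d/np.linalg.norm(d)
def onz(n,p,z): o,d=ray(n,p); return o+d*(z-o[2])/d[2]
def tri(pt,ps):
    A=np.zeros((3,3));b=np.zeros(3);L=[ray("top",pt),ray("side",ps)]
    for o,d in L: P=np.eye(3)-np.outer(d,d);A+=P;b+=P@o
    x=np.linalg.solve(A,b); return x,[np.linalg.norm((np.eye(3)-np.outer(d,d))@(x-o)) for o,d in L][0]
def proj(n,X):
    c=C[n];R=c["view"][:3,:3];uv=cv2.projectPoints(np.array(X,float).reshape(-1,3),cv2.Rodrigues(R)[0],c["view"][:3,3],c["intrinsics"],c["dist"])[0][:,0]
    u0,v0,s=CR[n]; return (uv-[u0,v0]+.5)*s-.5
E
python3 - <<'E'
from cam import *
np.set_printoptions(precision=4,suppress=True)
L,B,R=[onz("top",p,.034) for p in((35,290),(190,590),(620,360))]
print("corners",L,B,R)
print("yaw",np.degrees(np.arctan2(*(B-R)[1::-1]))-90,np.degrees(np.arctan2(*(L-B)[1::-1])),np.linalg.norm(B-R),np.linalg.norm(L-B))
for n,a,b in[("button",(135,445),(183,318)),("flange",(165,428),(212,322)),("collar",(238,385),(268,340)),("nose",(352,350),(350,360)),
 ("earL",(458,268),(395,228)),("earR",(498,250),(432,238)),("handle in",(495,135),(452,34)),("handle out",(620,78),(552,42)),]:
    print(n,*tri(a,b))
print("side corner",onz("side",(107,418),.034), onz("side",(488,500),.034))
E
```

```text
corners [0.535  0.2992 0.034 ] [0.3575 0.2163 0.034 ] [ 0.473  -0.0286  0.034 ]
yaw 25.245535092902713 25.02527583255492 0.2708463429235903 0.19595329705020723
button [0.4303 0.2378 0.0749] 0.00033009314999878146
flange [0.44   0.2208 0.0755] 0.0013557884785764776
collar [0.4604 0.1822 0.0725] 0.0006775730172385849
nose [0.4764 0.1185 0.0791] 0.001763534504471574
earL [0.4753 0.0634 0.1905] 0.0038859807446570077
earR [0.4851 0.0429 0.1886] 0.0026235879777419075
handle in [0.4955 0.0447 0.3079] 0.0005888391779744959
handle out [ 0.5176 -0.0104  0.3129] 0.0016376365266172995
side corner [0.3567 0.2151 0.034 ] [ 0.4895 -0.0057  0.034 ]
```

```bash
cat >> cam.py <<'E'
YAW=np.radians(25.1);ex=np.array([np.cos(YAW),np.sin(YAW),0]);ey=np.array([-np.sin(YAW),np.cos(YAW),0])
O=.513*ex-.155*ey           # shaker origin incl. deck offset
def W(x,y,z): return O+x*ex+y*ey+np.array([0,0,z])   # shaker(deck) frame -> world
PIN=.4915*ex-.0305*ey+np.array([0,0,.075])
def circ(c,r,axis='y',n=24):
    a=np.linspace(0,2*np.pi,n); z=np.array([0,0,1.])
    u,v=(ex,z) if axis=='y' else (ex,ey)
    return [c+r*np.cos(t)*u+r*np.sin(t)*v for t in a]
E
python3 - <<'E'
from cam import *
S=[]
for y,r in((-.043,.008),(.002,.012),(.04,.026),(.046,.026),(.058,.02),(.066,.02)): S.append(circ(PIN+y*ey,r))
S.append([PIN-.063*ey,PIN+.066*ey])
for y in(.016,.008,-.008,-.016):
    S.append([W(-.065-.021,y,.175),W(-.065-.021,y,.19),W(-.065,y,.196),W(-.065+.021,y,.19),W(-.065+.021,y,.175)]); S.append(circ(W(-.065,y,.175),.0085))
th=.88
h=lambda y:W(.065-.175*np.cos(th),y,.175+.175*np.sin(th))
S+= [circ(h(-.014),.008),circ(h(-.076),.008),[h(-.014),h(-.076)],circ(W(0,0,.151),.0355,'z'),circ(W(0,0,.049),.0355,'z')]
S.append([W(.065,-.02,.175),W(.065,.02,.175)])
H=.513*ex; S.append([H+a*ex+b*ey+np.array([0,0,.034]) for a,b in((-.1,.0455),(.1,.0455),(.1,-.2345),(-.1,-.2345),(-.1,.0455))])
for n in("top","side"):
    f=cv2.imread(f"pics/{n}c.png")
    for s in S: cv2.polylines(f,[proj(n,s).round().astype(np.int32).reshape(-1,1,2)],False,(0,255,0),1)
    cv2.imwrite(f"pics/{n}o.png",f)
E
```

```text
(no output)
```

View pics/topo.png

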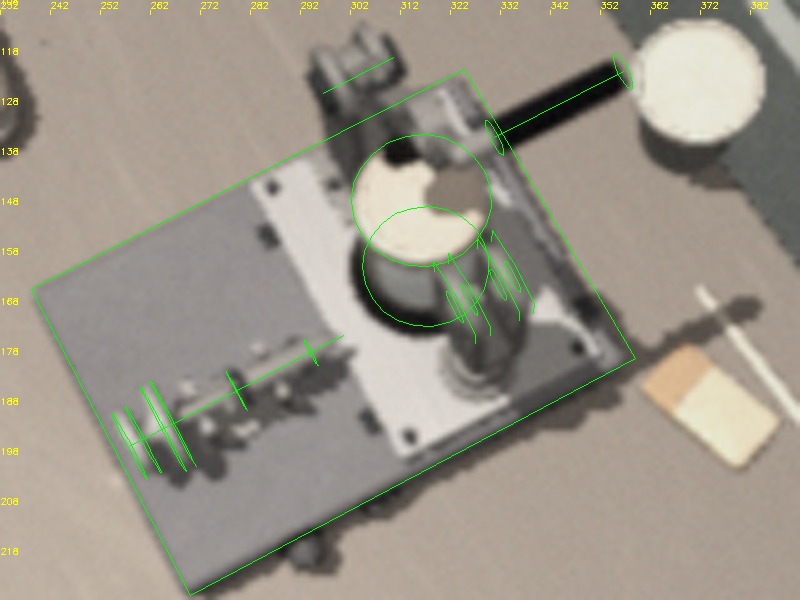

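View pics/sideo.png

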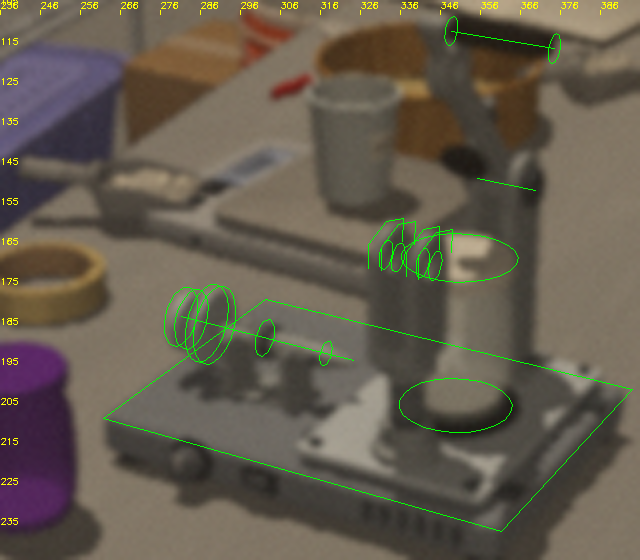

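The overlay agrees with the pin, bores, handle and housing to within a few mm. First move: go to the handle, after a rough check of the lamp's clearance.

```bash
cat > rob.py <<'E'
from cam import *
from workcell import bot,hand,kinematics,get_obs,vision,hand_in
from scipy.spatial.transform import Rotation as Ro
np.set_printoptions(precision=4,suppress=True)
def down(yax): z=np.array([0,0,-1.]); return Ro.from_matrix(np.c_[np.cross(yax,z),yax,z]).as_quat()
def pick(pos,yax):   # choose the half turn needing less wrist motion
    q0=get_obs()["joint_pos"];best=None
    for s in(1,-1):
        q=kinematics.solve_ik(pos,down(s*yax))
        if q is not None:
            c=np.abs(np.array(q)-q0).max()+ (10 if abs(q[5])>2.9 else 0)
            if best is None or c<best[0]: best=(c,down(s*yax),q)
    return best[1],best[2]
def F(n=4):
    a=[]
    for _ in range(n): a.append(get_obs()["wrist_force"]); bot.dwell(.02)
    return np.mean(a,0)
def sh(f): return np.array([f@ex,f@ey,f[2]])
def snap(n,name,box=None,s=1):
    r=vision.read_camera(n);f=r["frame"][:,:,::-1]
    if box: u,v,w,h=box; f=f[v:v+h,u:u+w]
    cv2.imwrite(f"pics/{name}.png",cv2.resize(f,None,fx=s,fy=s,interpolation=cv2.INTER_CUBIC))
def hpt(th): return W(.065-.175*np.cos(th),-.045,.175+.175*np.sin(th))
E
python3 - <<'E'
from rob import *
CR["top"]=(0,0,1.25);CR["side"]=(0,0,1.25)
print("lamp",tri((350,84),(560,147)),tri((290,75),(520,130)),"cup",onz("top",(463,156),.077))
p=hpt(.88)+[0,0,.075-.002]; q,j=pick(p,ex); print(p,j)
o=get_obs()["position"]
bot.servo_line(o+[0,0,.14],velocity=.25)
bot.reach(p,q); print(get_obs()["time_s"],get_obs()["position"],F())
snap("side","s1",(200,0,320,200),2.5)
E
```

```text
lamp (array([0.8069, 0.1131, 0.1906]), np.float64(0.07390743572177866)) (array([0.8248, 0.2425, 0.1968]), np.float64(0.06587187295855887)) cup [ 0.6165 -0.0778  0.077 ]
[0.5073 0.0168 0.3829] [ 0.0301  0.0595  1.705  -0.      1.3772 -0.408 ]
3.1417 [0.5074 0.0174 0.3828] [ 0.1088 -0.1926 -0.0475]
```

View pics/s1.png

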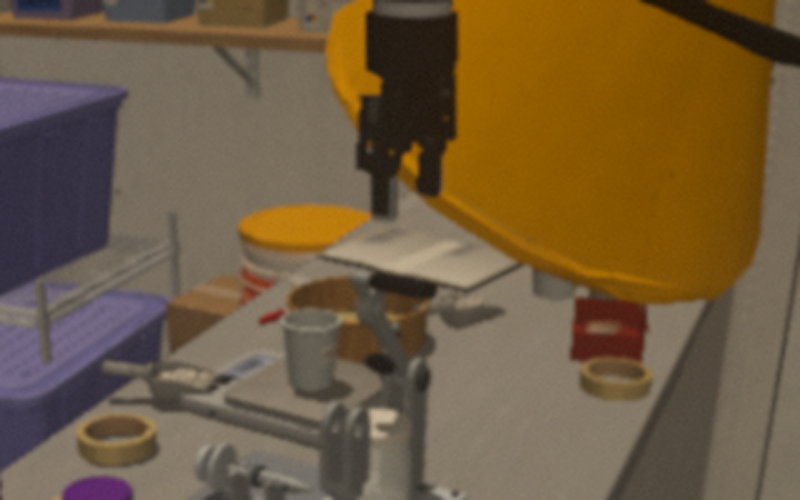

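The gripper, with fingertips at about (382,210) and (428,190), is centred above the black handle at (402,285), and the lamp is behind and clear. Now I'll descend, pinch and swing.

Run:
```python
from rob import *
o=get_obs(); f0=F()
bot.servo_line(hpt(.88)-[0,0,.002],velocity=.08)
print("down",sh(F()-f0))
hand.move_gripper(0.0,strength=25); print("grip",get_obs()["gripper_width"],get_obs()["grip_force"],sh(F()-f0))
for th in list(np.arange(.82,.0,-.06))+[0.03,0,-.025]:
    bot.servo_line(hpt(th)-[0,0,.002],velocity=.08)
    f=sh(F(2)-f0); print(round(th,3),f,round(get_obs()["time_s"],2))
    if np.abs(f).max()>30: print("STOP"); break
```

```text
down [-0.35    0.15    0.5014]
grip 0.015263802697467686 24.911597832106054 [-3.834   0.0039  3.0779]
0.82 [-2.6969  0.1071  2.124 ] 5.49
0.76 [-1.7917  0.9315  1.3009] 5.81
0.7 [-0.0775  1.1093 -0.3839] 6.12
0.64 [ 0.9306  1.3598 -1.4643] 6.44
0.58 [ 1.5914  0.6047 -1.5654] 6.76
0.52 [ 1.1878  1.4862 -1.8291] 7.08
0.46 [ 1.1473  1.2175 -1.0118] 7.39
0.4 [0.7133 0.9358 0.0353] 7.71
0.34 [-0.3015 -0.4061  0.0803] 8.03
0.28 [-2.626  -0.8389  0.1491] 8.34
0.22 [-4.0958 -1.876   0.5631] 8.66
0.16 [-5.4831 -2.2087  0.7675] 8.97
0.1 [-5.5203 -2.5797  0.6796] 9.29
0.04 [-6.2442 -2.748  -0.3416] 9.61
0.03 [-6.9042 -2.5164  1.5256] 9.89
0 [-7.7127 -2.3095  1.1867] 10.18
-0.025 [-8.4068 -3.1037  2.7597] 10.46
```

Run:
```python
from rob import *
f0=np.array([.1088,-.1926,-.0475])
p=hpt(-.032)-[0,0,.002]
for dx in np.arange(0,.0085,.001):
    bot.servo_line(p-dx*ex,velocity=.02); f=sh(F(3)-f0); o=get_obs()
    print(round(dx,4),f,((o["position"]-p)@ex).round(5),(o["position"]-p)[2].round(5),sh(o["ft_torque"]))
    if f[0]>-.3: break
print(get_obs()["time_s"])
```

```text
0.0 [-8.5808 -2.0201  2.8669] -0.00088 0.00029 [-0.3982  0.9931 -0.0346]
0.001 [-5.6222 -0.4226  4.5332] -0.00089 0.00051 [-0.1154  0.6041 -0.0108]
0.002 [0.616  1.7788 4.3514] -0.001 0.00055 [ 0.3274 -0.4157 -0.0049]
11.3583
```

Run:
```python
from rob import *
hand.move_gripper(.045); print("rel",get_obs()["gripper_width"])
bot.servo_line(get_obs()["position"]+[0,0,.10],velocity=.15)
g=PIN+.0515*ey+[0,0,.0255]; p=g+[0,0,.06]
pm=p+[0,0,.08]; q,j=pick(pm,ey); print(j)
bot.reach(pm,q); bot.servo_line(p,velocity=.2)
o=get_obs(); print(o["time_s"],o["position"]-p,o["gripper_width"])
snap("side","s2",(236,95,160,140),4); snap("top","t2",(222,100,180,140),4)
```

```text
rel 0.04480330690524502
[ 0.4777  0.1535  1.9196 -0.      1.0686 -1.5311]
14.1167 [ 0.0005 -0.0005  0.0005] 0.04494698494646943
```

View pics/s2.png

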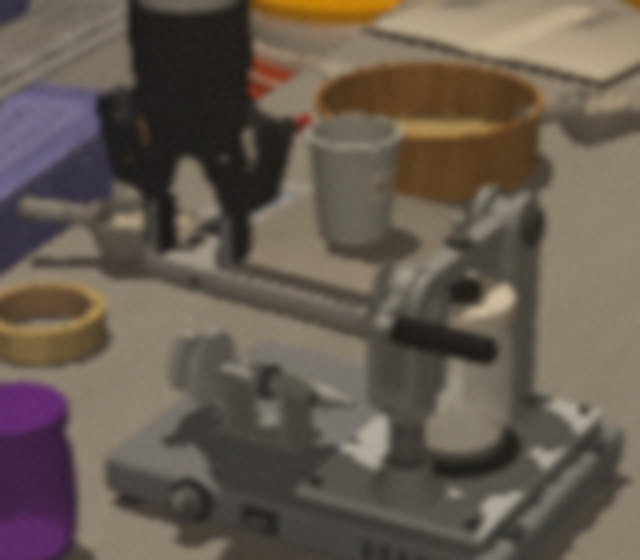

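The bar is down: its eye lies between the ears at about (400,300), the pad is on the lid and the jar is upright. The fingers straddle the flange and button at (195,360). Now I'll descend, grip and lift, watching the forces.

Run:
```python
from rob import *
g=PIN+.0515*ey+[0,0,.0255]
f0=F(8)
for z in(.03,.01,0):
    bot.servo_line(g+[0,0,z],velocity=.08); f=sh(F(2)-f0); print(z,f)
    if abs(f[2])>4: print("contact"); break
else:
    hand.move_gripper(.0,strength=50); o=get_obs(); print("grip",o["gripper_width"],o["grip_force"],sh(F()-f0))
    snap("side","s3",(246,145,120,90),5)
    bot.servo_line(g+[0,0,.045],velocity=.06); bot.dwell(.2); o=get_obs(); print(o["gripper_width"],sh(F(8)-f0),sh(o["ft_torque"]),o["time_s"])
    snap("side","s4",(236,95,160,140),4); snap("top","t4",(222,100,180,140),4)
np.save("f0.npy",f0)
```

```text
0.03 [-0.0239 -0.1082  0.3194]
0.01 [0.1016 0.4176 0.4099]
0 [-0.8131 -0.3068 -0.1518]
grip 0.01736610997168967 49.69929109312034 [-0.1029  0.067   1.0914]
0.017208525385783303 [-0.3163 -0.0617 -1.5534] [ 0.0775  0.0011 -0.0266] 17.2167
```

View pics/s4.png

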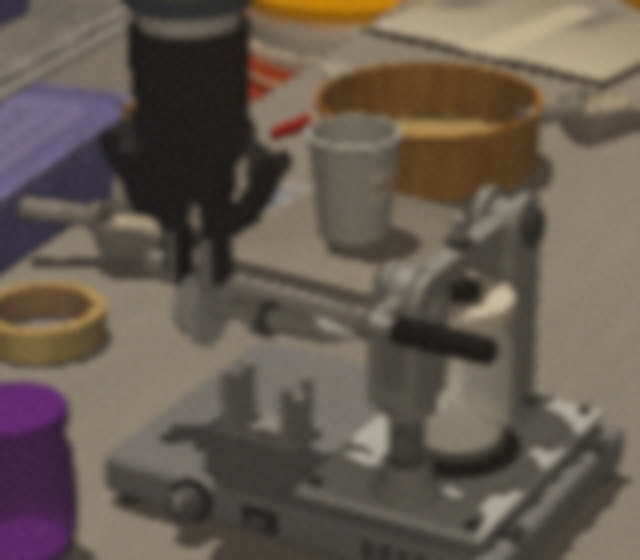

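The pin is held with the button pressed (width 17.2 mm) and about 0.16 kg hanging; it looks level, with its collar at (265,318). Now I'll line it up in front of the bore and compare it with the model in one composite picture.

```bash
sed -i 's/^O=.513/O=.512/' cam.py
cat >> rob.py <<'E'
def tcp(x,y,z): return W(x,y,z)+.0505*ey+np.array([0,0,.0255])  # TCP for a pin origin in the deck frame
E
python3 - <<'E'
from rob import *
a=get_obs()["position"]; t=tcp(-.065,.089,.175)
bot.servo_line(np.r_[a[:2],t[2]],velocity=.15); bot.servo_line(t,velocity=.12); bot.dwell(.2)
o=get_obs(); d=o["position"]-t; print(o["time_s"],d,o["gripper_width"],sh(F(8)-np.load("f0.npy")))
P=W(-.065,.089,.175)+d
S=[circ(P+y*ey,r) for y,r in((-.043,.008),(-.004,.012),(.008,.012),(.04,.026))]+[[P-.063*ey,P+.03*ey]]+[circ(W(-.065,y,.175),.0085) for y in(.016,-.016)]
out=[]
for n,(u,v,w,h) in(("side",(282,135,78,56)),("top",(252,118,78,56))):
    s=10; r=vision.read_camera(n); np.savez(n+"1.npz",**r)
    f=cv2.resize(np.ascontiguousarray(r["frame"][v:v+h,u:u+w,::-1]),None,fx=s,fy=s,interpolation=cv2.INTER_CUBIC)
    f=cv2.convertScaleAbs(f,alpha=1.4); CR[n]=(u,v,s)
    for q in S: cv2.polylines(f,[proj(n,q).round().astype(np.int32).reshape(-1,1,2)],False,(0,255,0),1)
    out.append(cv2.resize(f,(780,300) if 0 else (400,290)) if 0 else cv2.resize(f,None,fx=.52,fy=.52))
cv2.imwrite("pics/pre.png",np.vstack(out)); print(np.vstack(out).shape)
E
```

```text
18.8 [0.0004 0.0005 0.    ] 0.017580006935493844 [-0.324   0.2766 -1.2549]
(582, 406, 3)
```

View pics/pre.png

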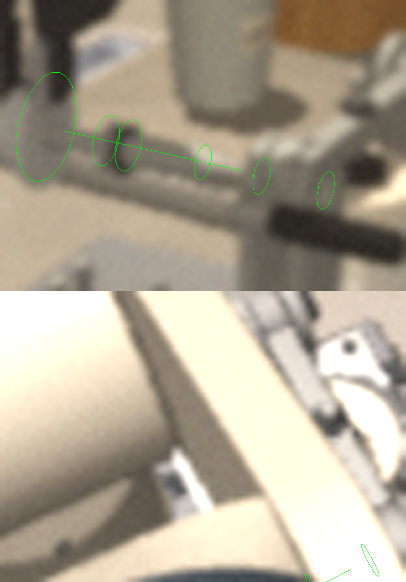

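Only the side half is useful, because the arm hides the top view: the collar's dark ring at (125,143) lies on the predicted axis (about 3 mm towards the nose) and the line points at the bore ring at (262,175). Now I'll insert under force control.

```bash
cat > ins.py <<'E'
from rob import *
import sys
y,x,z=[float(v) for v in sys.argv[1:4]]; f0=np.load("f1.npy") if len(sys.argv)>4 else F(10)
np.save("f1.npy",f0); stuck=0
while True:
    bot.servo_line(tcp(x,y,z),velocity=.03)
    f=sh(F(2)-f0); o=get_obs()
    a=o["position"]-tcp(0,0,0); a=np.array([a@ex,a@ey,a[2]])*1e3
    print(f"{y*1e3:.1f} act {a.round(1)} f {f.round(1)} w {o['gripper_width']*1e3:.1f} t {o['time_s']:.1f}")
    if f[1]>12.5 and y<.024: print("HOME?"); break
    if np.abs(f).max()>22: print("HIGH"); break
    if np.hypot(f[0],f[2])>.8: x+=np.clip(.00015*f[0],-.0006,.0006); z+=np.clip(.00015*f[2],-.0006,.0006)
    if f[1]>9 and y>.024:
        stuck+=1
        if stuck>8: print("STUCK"); break
        continue
    stuck=0
    if y<.008: print("END"); break
    y-=.0015 if y>.026 else .0007
print(x,y,z)
E
python3 - <<'E'
from rob import *
bot.servo_line(tcp(-.065,.082,.175),velocity=.05); bot.dwell(.1)
E
python3 ins.py .081 -.065 .175
```

```text
81.0 act [-65.  81. 175.] f [ 0.5  0.6 -0.1] w 17.3 t 19.9
79.5 act [-65.   79.5 175. ] f [ 0.7  0.3 -0.3] w 17.3 t 20.2
78.0 act [-65.   77.9 175. ] f [ 0.3  0.3 -0.2] w 17.7 t 20.4
76.5 act [-65.   76.5 175. ] f [-0.1 -0.1 -0.5] w 17.3 t 20.7
75.0 act [-65.  75. 175.] f [-0.1 -0.1 -0.6] w 18.0 t 21.0
73.5 act [-65.   73.5 175. ] f [ 0.8 -0.6  0.1] w 17.6 t 21.3
72.0 act [-65.   71.9 175. ] f [ 0.2  0.3 -0.6] w 17.3 t 21.6
70.5 act [-65.   70.4 175. ] f [-0.1 -0.5  0. ] w 17.6 t 21.9
69.0 act [-65.  69. 175.] f [ 0.2  0.5 -0.4] w 17.5 t 22.1
67.5 act [-65.   67.4 175. ] f [-0.1  0.3  0.6] w 17.8 t 22.4
66.0 act [-65.  66. 175.] f [ 0.1  0.1 -0.1] w 17.2 t 22.7
64.5 act [-65.   64.5 175. ] f [0.6 0.6 0. ] w 17.4 t 23.0
63.0 act [-65.  63. 175.] f [ 1.4  0.5 -0. ] w 17.3 t 23.3
61.5 act [-64.8  61.4 175. ] f [-0.4  0.  -0.2] w 17.5 t 23.6
60.0 act [-64.8  60.  175. ] f [0.1 0.7 0.5] w 17.6 t 23.8
58.5 act [-64.8  58.5 175. ] f [0.2 2.2 1. ] w 17.6 t 24.1
57.0 act [-64.8  57.1 175.1] f [-0.9  3.2  1.4] w 17.5 t 24.4
55.5 act [-64.9  55.6 175.4] f [-0.4  3.8  1. ] w 17.3 t 24.7
54.0 act
[... 1496 characters left out ...]
] w 17.3 t 31.8
21.3 act [-65.5  21.2 177.4] f [-0.6  3.6 -0.5] w 18.0 t 32.1
20.6 act [-65.5  20.7 177.4] f [-0.1  5.4  0.2] w 17.3 t 32.3
19.9 act [-65.5  20.2 177.5] f [ 0.1  6.1 -0.5] w 17.5 t 32.6
19.2 act [-65.5  19.6 177.5] f [-0.2  6.4  0.6] w 17.4 t 32.9
18.5 act [-65.5  18.9 177.5] f [-0.1  7.5  0.5] w 17.6 t 33.2
17.8 act [-65.5  18.3 177.5] f [-0.3  7.7  0.8] w 17.5 t 33.5
17.1 act [-65.5  17.7 177.6] f [-0.   8.3  0.3] w 17.4 t 33.8
16.4 act [-65.6  17.1 177.6] f [0.  8.7 1.1] w 17.4 t 34.0
15.7 act [-65.6  16.8 177.7] f [-0.  11.1  1.1] w 17.1 t 34.3
15.0 act [-65.6  16.6 177.9] f [-0.1 13.9  1.3] w 17.7 t 34.6
HOME?
-0.06556253471318883 0.014999999999999965 0.17787135875424584
```

The collar touched at about 20.8 mm and reached its hard stop at about 16.9 mm with roughly 14 N of push. Now I'll release in small steps and lift off.

Run:
```python
from rob import *
f0=np.load("f1.npy")
for w in(.020,.022,.024,.026,.028,.031,.036):
    hand.move_gripper(w,strength=50); o=get_obs(); print(w,o["gripper_width"],o["grip_force"],sh(F(2)-f0),o["time_s"])
bot.dwell(.2)
```

```text
0.02 0.01936189155642496 6.949501291383058 [-0.5846 14.4325  4.4129] 34.825
0.022 0.022119899448697765 5.672993176267482 [-0.4402 11.3522  2.4035] 35.075
0.024 0.023930413870747767 5.140295834862627 [-0.4254 10.562   2.3889] 35.325
0.026 0.025823155088989334 4.602825951296836 [0.2678 9.3153 2.2812] 35.575
0.028 0.028019274917226934 4.063477579766186 [-0.1282  8.8389  1.6018] 35.825
0.031 0.03117841829534686 3.2520421050139703 [0.7668 7.1001 0.7161] 36.075
0.036 0.03607652919769608 2.0465484775195364 [-0.5825  4.4556  0.4337] 36.3333
```

Run:
```python
from rob import *
f0=np.load("f1.npy"); x,z=-.0655,.1775
for y in(.017,.0195,.022,.0235,.0245,.0255,.0265,.0275,.0285):
    bot.servo_line(tcp(x,y,z),velocity=.03); f=sh(F(3)-f0); o=get_obs()
    print(y,((o["position"]-tcp(0,0,0))@ey).round(5),f,o["grip_force"])
    if f[1]<-5: break
bot.servo_line(tcp(x,.0195,z),velocity=.03); print(sh(F(3)-f0))
```

```text
0.017 0.01696 [0.6244 3.2985 1.072 ] 1.4767988067615079
0.0195 0.01928 [-0.1496  0.0155  2.5116] 0.0
0.022 0.02199 [-0.1561  0.3569  1.4269] 0.0
0.0235 0.02353 [0.0961 0.384  1.8169] 0.0
0.0245 0.02452 [0.569  0.3473 2.0191] 0.0
0.0255 0.02551 [-0.2365  0.1097  1.9317] 0.0
0.0265 0.02653 [ 0.929  -0.376   2.2228] 0.0
0.0275 0.02751 [0.5596 0.0749 2.0674] 0.0
0.0285 0.02803 [-0.0963 -4.468   0.1263] 2.6864551668222703
[0.3689 0.1144 1.4897]
```

The play between the button and flange contacts is about 10 mm (36 − 26), so the button is fully out, and the pin resists a 4.5 N pull: it is locked. Now I'll lift clear and take a last look.

Run:
```python
from rob import *
bot.servo_line(tcp(-.0655,.0215,.1775),velocity=.03)
p=get_obs()["position"]; bot.servo_line(p+[0,0,.03],velocity=.06); print(sh(F(3)-np.load("f1.npy")))
bot.servo_line(p+[0,0,.12],velocity=.15); bot.servo_line(p+[-.1,.12,.15],velocity=.2); print(get_obs()["time_s"])
snap("side","end",(276,105,130,110),5)
```

```text
[0.5118 0.3017 1.4845]
42.4083
```

View pics/end.png

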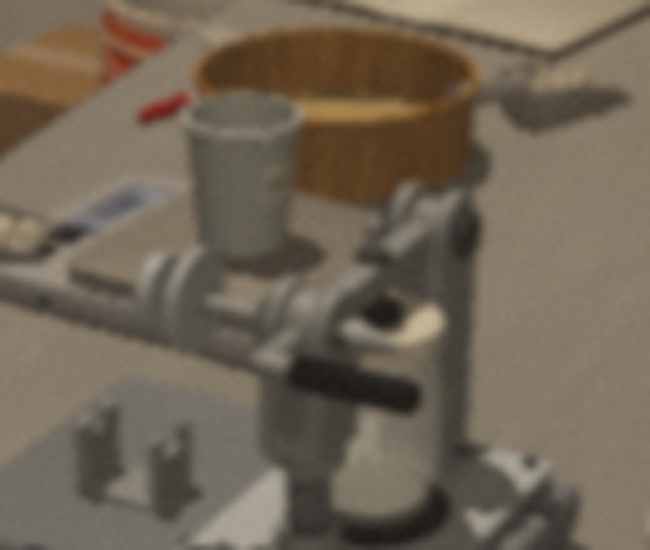

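The pin sits home in the ears, with its button out at (155,280) and its flange at (200,295). The bar is level with its pad on the lid at (385,310), the jar is upright and the saddle at (130,460) is empty.

```bash
python3 -c "
from workcell import hand_in; print(hand_in())"
```

```text
the job is handed in; nothing more can be done
None
```

The jar is clamped and the ball-lock pin is home and locked: its button is fully out, it held against a 4.5 N pull, and I pushed it with at most about 14 N; the job was handed in at about 42 s.

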